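# Slide the cone carriage to the post stop

## Robot

A 7-joint arm with a two-finger parallel gripper is mounted at the origin on a cart in front of the work surface, level with it; the furniture and walls round the work are solid. World frame = base frame: x ahead of the robot, y to its left, z up, the work surface at z = 0. Lengths are in m, angles in rad, forces in N, time in s.
With the tool pointing down it reaches from about 0.35 to 0.9 m from the base axis. Payload 8.1 kg.
Tool frame: the origin (TCP) lies on the centre line of the jaws, within the pads' length; the fingertips stand 19 mm ahead of it and the grasp point (between the pads) is the TCP (arm.tip_reach is the distance from the TCP to the fingertips, in m); z points along the fingers, y is the line along which they close (so a half turn about z gives the same grasp; the last joint's range is limited). The gripper opens to 92 mm and grips with 3 to 60 N. Pads are 19 mm wide; open, the fingers measure 130 mm over their backs; the gripper's body (75 mm by 190 mm) begins 47 mm behind the grasp point.
Start: joints at [-1.296, 0.434, 0.025, 1.573, -0.012, 1.134, -0.075], TCP at [0.231, 0.581, 0.246] pointing down, gripper open.
Joint ranges: [-2.62, 2.62], [-0.44, 2.09], [-1.27, 1.32], [0.08, 2.57], [-1.32, 4.46], [0.12, 2], [-2.74, 2.74]. Speed limits (rad/s): [2.22, 2.22, 3.01, 3.01, 3.14, 3.14, 3.14].

## Interface

Orientations are given as a rotation vector (axis times angle).
In Python, from cell import arm gives the robot as it stands.
- The arm moves only by the tool arm_command, never from a script. Its argument "targets" is a list that holds one entry, the list of rows, each a list of 6 numbers: the shift along the tool's x, y, z in m, then the turn, a rotation vector about the tool's x, y, z in rad. A call has 1 to 10 rows; each row shifts and turns the commanded pose from where the row before left it, along the tool's axes as they then stand; what a row does not reach is not made up. A row lasts 1/8 s, in which the tool goes at most 62.5 mm and 10.7 degrees, less where a joint would pass 70% of its speed; a pose out of reach is approached as far as the arm can. A call with a gripper value outside its range is refused whole. "jaw" is the finger opening in m, from 0 to 0.0918, set as the call begins (left out, the last holds). The fingers move at their own pace and stop on an object; "newtons" is the grip in N (left out, the last holds). Time passes only in rows, so rows that do not move let the fingers close. It gives the time, the measured TCP pose, the force, the opening and the grip force at its end, in the units of the state.
- arm.observe(): the state, without advancing time (a new reading comes with each control period).
- arm.get_image(name): name is "scene" or "top"; returns a dict with "pixels" (400x640x3 uint8, red, green, blue), "z_map" (400x640 float32, m along the optical axis (not along the pixel's ray), 0 where there is no reading), "fx", "fy", "cx", "cy" (pixels), "dist" ([k1, k2, p1, p2, k3] as OpenCV has them; the pictures are not rectified), "xyz" and "rotation" of the camera in the world. Camera axes: x right, y down, z forward; pixel columns grow to the right and rows downward; lengths in m; the calibration is good to about 2 mm. A picture is of the moment at which its call begins.
- arm.sign_off(): hands the job in; it is judged then, once.
The state is a dict: "clock": time; "joints": joint angles; "dq": joint speeds; "joint_efforts": joint torques, N m; "position": TCP position; "ee_rot": TCP orientation; "force": force on the tool from outside, world axes, zero at the start; "ft_torque": the same for the moment, N m; "width": opening from 0.0 (shut) to 1.0 (fully open); "gripper_force": force on a finger pad.
Only numpy, scipy, OpenCV 4.12 (cv2) and the standard library are available. Lean on these libraries where they do the work, as an engineer would, in place of code of your own. Each camera call takes 0.05 s, during which the arm holds its last target. There are 200 camera calls.

## Task

Bring the sampler cone to its inspection position: with the fingertips press down the sprung plate in the middle of the carriage to free its brake and, keeping it pressed, push the carriage along the rail right up to the stop with the upright round post (not the plain stop), then let the plate spring up. Grip and lift nothing: the cone rides in its nest, and the carriage is not dragged with the brake on. Leave the vials, tape, tweezers and pen as they are.

Things in the scene. Friction and masses are not known exactly. Their poses are not given: they have to be found in the camera images.
- stage_rail: Low linear stage fixed to the desk: grey base plate 96 x 470 mm, 6 mm thick, with two parallel aluminium bars (tops 22 mm above the desk). Origin at the centre of its underside; its y axis runs along the rail (sliding direction), x across it, z up. Its place and yaw vary; the stops may be either way round.
- carriage_mid (a point): Middle of the aluminium carriage's deck, on the rail's centre line, 30 mm above the desk. Carriage 100 mm long (along the rail), 56 mm wide. Two cheeks (50 mm across the rail, 16 mm thick, tops 59 mm above the desk) stand on it, inner faces 28 mm either side of this point along the rail; valley open across the rail. Braked it resists about 7 N; with the plate down it slides with about 1 N.
- plate_top (a point): Centre of the top of the black ribbed sprung plate between the cheeks: 40 mm across the rail x 48 mm along it, top 39 mm above the desk when up. Goes down 4 mm; about 10 N to start, 12.5 N fully down. Pressed over 1 mm the brake is off; let go, it springs up and brakes the carriage. The fingertip on it may push against a cheek to move the carriage.
- press_plate (a joint): Travel of the sprung plate: 0 up (brake on), grows downward to 0.004 m fully pressed.
- carriage (a joint): Position of the carriage along the rail's y axis in m, 0 at the rail's middle, where it starts.
- post_stop: The marked stop: dark steel block 64 mm across the rail x 20 mm along it, top 40 mm above the desk, with an upright round steel post (14 mm diameter, top 68 mm above the desk) in its middle. Fixed, 160 to 200 mm from the rail's middle, at either end. Origin on the rail's centre line at desk level under the block's middle; the carriage touches it when carriage_mid is 60 mm away horizontally.
- plain_stop: The other stop, at the other end of the rail: the same block and screws without any post. Origin as for the post stop.
- cone: Loose metal sampler cone, 33 mm diameter, 15 mm high, lying in a shallow round nest on the carriage; origin at the centre of its underside. It rides along with the carriage and is not to be picked up.
- nest (a point): Centre of the floor of the cone's nest: a 46 mm square black block on the carriage, centred 65 mm from the rail's centre line on the side away from the robot, top 34 mm above the desk, with a recess 6 mm deep and 37 mm wide.
- vial_a: Small capped glass vial, 12 mm diameter, 34 mm high, standing on the desk before the rail; origin at the centre of its underside. Bystander.
- vial_b: A second such vial. Bystander.
- tape: Roll of brown tape lying flat behind the rail, 93 mm diameter, 48 mm high; origin at the centre of its underside. Bystander.
- tweezers1: Steel tweezers, 122 x 12 x 10 mm, lying behind the rail; origin at the centre of the underside. Bystander.
- pen: Black pen, 145 x 12 x 9 mm, lying before the rail; origin at the centre of the underside. Bystander.

How it is judged:
By the outcome, as a careful person would: the job done as asked, in the order asked, and still so for the second after the job is handed in, with the robot touching nothing.
It also fails if it takes over 40 s, if anything falls off the work surface, if the arm or the gripper's body presses on something with over 40 N, if the wrist force passes 120 N, or if a joint passes its speed limit or range.

## Working session

There is one attempt and no reset: what is moved stays moved. The work goes in short steps, Python scripts to look and compute and a tool call to move; the robot and the scene stay as the last step left them, time stands still between calls to the robot, and variables do not carry over. Pictures are saved under pics/ and viewed, at most 10 in all, crops included, and the job is handed in when it is done.

Besides the shell and the picture viewer there is one more tool, called as name([rows], argument=value, ...), one row to a line, values as JSON. arm_command: Moves the arm, as the interface text tells. Its arguments: {"type":"object","properties":{"targets":{"type":"array","items":{"type":"array","items":{"type":"array","items":{"type":"number"}}}},"jaw":{"type":"number"},"newtons":{"type":"number"}},"required":["targets"]}

```bash
mkdir -p pics
python3 - <<'E'
from cell import arm
import cv2,numpy as np,pickle
s=arm.observe();print(s)
for n in("top","scene"):
    d=arm.get_image(n);pickle.dump(d,open(n+".pkl","wb"))
    cv2.imwrite(f"pics/{n}0.png",d["pixels"][:,:,::-1]);print(n,d["xyz"],d["rotation"],d["fx"],d["cx"],d["cy"],d["dist"])
E
```

```text
{'clock': 0.0, 'joints': array([-1.29558338,  0.43522965,  0.02498777,  1.5740916 , -0.01158214,
        1.13402095, -0.0751327 ]), 'dq': array([ 0.00074635,  0.00030412, -0.00088191,  0.00092902, -0.00226485,
        0.00116269,  0.00105599]), 'joint_efforts': array([-9.30748683e-04, -6.67861819e+01,  9.84530188e-01, -3.14470589e+01,
       -6.06875634e-02,  4.30289924e-02,  1.44686737e-04]), 'position': array([0.23044001, 0.5804425 , 0.24494312]), 'ee_rot': array([-5.90085307e-01, -3.08553872e+00,  2.51189267e-03]), 'force': array([0.29626973, 0.38569989, 0.46469263]), 'ft_torque': array([-0.02589908,  0.0022721 ,  0.00562249]), 'gripper_force': 0.0, 'width': 0.9995144581225455}
top [0.38798297 0.04257245 0.94466562] [-2.2091656   1.98865292 -0.22605703] 378.3956552039787 319.45302098439964 197.96187874063907 [-0.05129052  0.          0.          0.          0.        ]
scene [0.31371865 0.63010409 0.64235998] [-0.55415033  2.65516813 -1.18706092] 417.3305908914976 321.11347994637646 202.51180295826686 [-0.02780324  0.          0.          0.          0.        ]
```

View pics/top0.png

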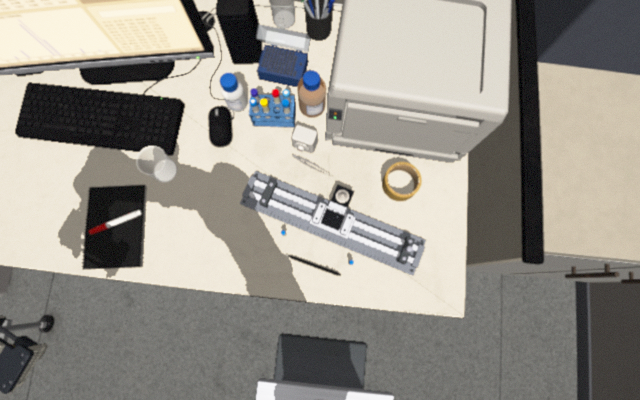

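View pics/scene0.png

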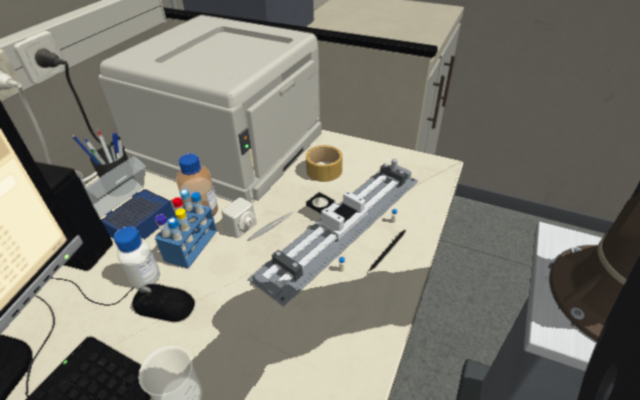

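The top view shows the rail from (250,190) to (420,255) with the carriage near (333,217), and the scene view shows the stops at about (288,262) and (397,170). I'll enlarge both ends to tell the stops apart.

```bash
cat > h.py <<'E'
import cv2,numpy as np,pickle
from scipy.spatial.transform import Rotation as R
def ray(d,uv):
    K=np.array([[d["fx"],0,d["cx"]],[0,d["fy"],d["cy"]],[0,0,1]])
    p=cv2.undistortPoints(np.array(uv,float).reshape(-1,1,2),K,np.array(d["dist"])).reshape(-1,2)
    M=R.from_rotvec(d["rotation"]).as_matrix()
    return np.c_[p,np.ones(len(p))]@M.T
def onz(d,uv,z):
    r=ray(d,uv);c=np.array(d["xyz"]);return c+r*((z-c[2])/r[:,2])[:,None]
def cloud(d):
    h,w=d["z_map"].shape;v,u=np.mgrid[:h,:w]
    r=ray(d,np.c_[u.ravel(),v.ravel()])
    return (np.array(d["xyz"])+r*d["z_map"].ravel()[:,None]).reshape(h,w,3)
E
python3 - <<'E'
from h import *
t=pickle.load(open("top.pkl","rb"));s=pickle.load(open("scene.pkl","rb"))
a=cv2.resize(t["pixels"][160:280,235:435],None,fx=4,fy=4,interpolation=cv2.INTER_CUBIC)
b=cv2.resize(s["pixels"][150:310,240:430],None,fx=3.7,fy=3.7,interpolation=cv2.INTER_CUBIC)
cv2.imwrite("pics/a.png",a[:,:,::-1]);cv2.imwrite("pics/b.png",b[:,:,::-1])
for d,n in((t,"t"),(s,"s")):
    P=cloud(d);print(n,np.nanmedian(P[230:260,430:450].reshape(-1,3),0) if n=="t" else "")
    m=(P[...,2]>.05)&(P[...,2]<.075)&(P[...,0]>.3)&(P[...,0]<.65)&(P[...,1]<.25)&(P[...,1]>-.3)
    k,l,st,c=cv2.connectedComponentsWithStats(m.astype(np.uint8))
    for i in range(1,k):
        if st[i,4]>3: print(st[i],P[l==i].mean(0).round(4),P[l==i][:,2].max().round(4))
E
```

```text
t [ 5.11892143e-01 -2.51713298e-01  1.70200774e-04]
[312 202  14  21 140] [0.5521 0.0573 0.0591] 0.0636
[341 213  13  21 140] [ 0.5322 -0.0115  0.059 ] 0.0636
[406 246   7   6  36] [ 0.4869 -0.1604  0.0664] 0.0718
s 
[391 159   7   9  50] [ 0.4839 -0.1579  0.0613] 0.0694
[343 191  22  15 166] [ 0.5277 -0.0086  0.057 ] 0.0613
[322 208  23  17 184] [0.5484 0.0598 0.0572] 0.0609
```

View pics/a.png

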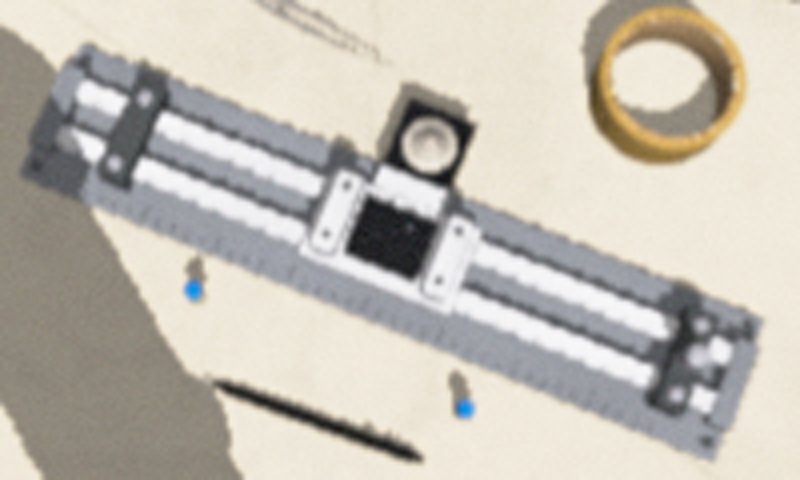

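View pics/b.png

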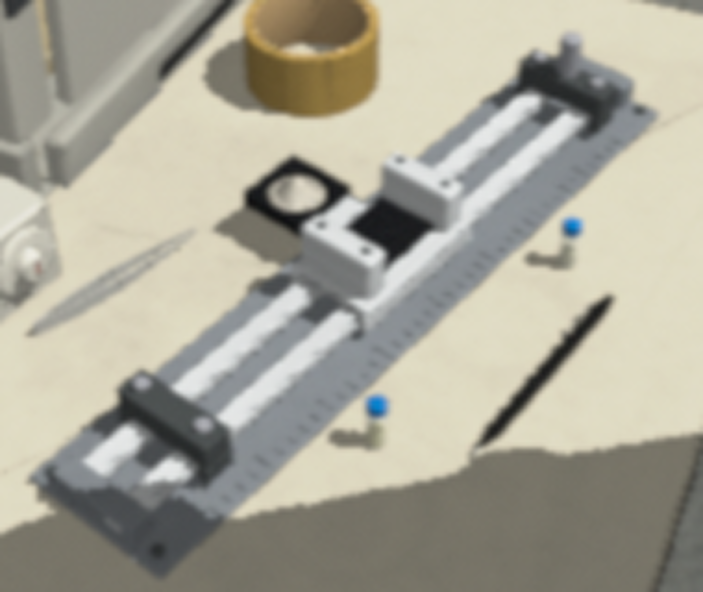

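The post is at the right-hand (-y) end: about (698,353) in the top crop and (570,45) in the scene crop. The plate is at about (390,237) in the top crop. Both views agree within a few mm on the cheek and post heights. I'll measure the plate directly and work out the tool-frame move.

Run:
```python
from h import *
from cell import arm
for n,win in(("top",(318,352,202,236)),("scene",(325,362,193,223))):
    d=pickle.load(open(n+".pkl","rb"));P=cloud(d)
    m=(d["pixels"].max(2)<60);w=np.zeros_like(m);w[win[2]:win[3],win[0]:win[1]]=1
    k,l,st,c=cv2.connectedComponentsWithStats((m&w).astype(np.uint8))
    i=1+st[1:,4].argmax();vu=np.argwhere(l==i)
    q=onz(d,vu[:,::-1],.039)
    r=cv2.minAreaRect((q[:,:2]*1000).astype(np.float32))
    print(n,st[i],q.mean(0),r,np.median(P[l==i][:,2]))
    for y0,y1 in((.03,.09),(-.04,.005)):
        mm=(P[...,2]>.0565)&(P[...,2]<.062)&(P[...,0]>.5)&(P[...,0]<.58)&(P[...,1]>y0)&(P[...,1]<y1)
        uv=np.argwhere(mm)[:,::-1];print("cheek",onz(d,uv,.059).mean(0),len(uv))
    mm=(P[...,2]>.063)&(P[...,2]<.075)&(P[...,0]>.45)&(P[...,0]<.52)&(P[...,1]>-.2)&(P[...,1]<-.13)
    uv=np.argwhere(mm)[:,::-1];print("post",onz(d,uv,.067).mean(0),len(uv))
s=arm.observe();M=R.from_rotvec(s["ee_rot"]).as_matrix();print(M.round(4))
a=np.deg2rad(73.3);y=np.array([np.cos(a),np.sin(a),0]);z=np.array([0,0,-1.]);T=np.c_[np.cross(y,z),y,z]
print("turn",R.from_matrix(M.T@T).as_rotvec(), "shift to mid",T.T@(np.array([.5415,.0235,.15])-s["position"]))
```

```text
top [322 210  22  19 252] [0.54176742 0.02280775 0.039     ] ((541.9868774414062, 22.855567932128906), (43.61801528930664, 34.20909881591797), 73.98763275146484) 0.039710634495210506
cheek [0.5519247  0.05729101 0.059     ] 123
cheek [ 0.53199778 -0.01149999  0.059     ] 123
post [ 0.48709862 -0.16134213  0.067     ] 31
scene [335 204  21  16 171] [0.53727145 0.01783955 0.039     ] ((538.4114379882812, 19.452383041381836), (35.32851028442383, 36.81327438354492), 72.66634368896484) 0.03916541125605366
cheek [0.54856463 0.05849782 0.059     ] 130
cheek [ 0.52804745 -0.01001704  0.059     ] 109
post [ 0.48361745 -0.15905036  0.067     ] 23
[[-9.295e-01  3.689e-01 -4.000e-04]
 [ 3.689e-01  9.295e-01 -1.300e-03]
 [-1.000e-04 -1.400e-03 -1.000e+00]]
turn [-1.37360699e-03  4.33846286e-05 -8.63788803e-02] shift to mid [-0.4580303  -0.44413906  0.09504022]
```

Both views agree within 4 mm: the carriage middle is about (0.5405, 0.0235), rail yaw is about 73.3°, and there is about 130 mm of travel towards the tool's -y. I'll make the turn first, then the transit at height with the jaws shut.

arm_command([
  [[0, 0, 0, -0.0014, 0, -0.0864], [-0.0305, -0.0296, 0, 0, 0, 0], [-0.0305, -0.0296, 0, 0, 0, 0], [-0.0305, -0.0296, 0, 0, 0, 0], [-0.0305, -0.0296, 0, 0, 0, 0], [-0.0305, -0.0296, 0, 0, 0, 0], [-0.0305, -0.0296, 0, 0, 0, 0], [-0.0305, -0.0296, 0, 0, 0, 0], [-0.0305, -0.0296, 0, 0, 0, 0], [-0.0305, -0.0296, 0, 0, 0, 0]],
], jaw=0, newtons=20)

```text
clock: 1.35
position: [0.4173, 0.2455, 0.2452]
ee_rot: [0.456, 3.108, 0.002]
force: [0.1, 0.7, -0.3]
width: 0.008
gripper_force: 0.0
```

arm_command([
  [[-0.0305, -0.0296, 0.01, 0, 0, 0], [-0.0305, -0.0296, 0.01, 0, 0, 0], [-0.0305, -0.0296, 0.015, 0, 0, 0], [-0.0305, -0.0296, 0.02, 0, 0, 0], [-0.0305, -0.0296, 0.02, 0, 0, 0], [-0.0305, -0.0296, 0.02, 0, 0, 0], [0, 0, 0, 0, 0, 0], [0, 0, 0, 0, 0, 0]],
])

```text
clock: 2.35
position: [0.5408, 0.0247, 0.1499]
ee_rot: [-0.456, -3.108, -0.002]
force: [0.8, 1.1, 0.0]
width: 0.007
gripper_force: 0.0
```

```bash
cat > w.py <<'E'
from h import *
from cell import arm
import sys
s=arm.observe();M=R.from_rotvec(s["ee_rot"]).as_matrix()
print(s["clock"],s["position"],"tipz",s["position"][2]-arm.tip_reach,"F",s["force"],s["width"])
print("ydeg",np.degrees(np.arctan2(M[1,1],M[0,1])),M[:,2],"to mid",M.T@(np.array([.5405,.0235,.055+arm.tip_reach-.019+.019])-s["position"]))
if len(sys.argv)>1:
    for n,b in(("top",(160,280,235,435)),("scene",(130,310,230,430))):
        d=arm.get_image(n);pickle.dump(d,open(sys.argv[1]+n+".pkl","wb"))
        c=cv2.resize(d["pixels"][b[0]:b[1],b[2]:b[3]],(600,360 if n=="top" else 540),interpolation=cv2.INTER_CUBIC)[:,:,::-1]
        cv2.imwrite(f"pics/{sys.argv[1]}{n}.png",c)
E
python3 w.py m1
```

```text
2.35 [0.54084162 0.02470374 0.14987025] tipz 0.13087025148045006 F [0.81721355 1.05500247 0.02233788] 0.00711805623881096
ydeg 73.29326519703403 [-5.04253370e-04  1.59308505e-03 -9.99998604e-01] to mid [-9.02280365e-05 -1.35590529e-03  7.58684002e-02]
```

arm_command([
  [[0, -0.0013, 0.02, 0, 0, 0], [0, 0, 0.02, 0, 0, 0], [0, 0, 0.017, 0, 0, 0], [0, 0, 0.01, 0, 0, 0], [0, 0, 0, 0, 0, 0]],
])

```text
clock: 3.08
position: [0.5405, 0.0238, 0.083]
ee_rot: [-0.455, -3.108, -0.002]
force: [-0.6, -0.3, -0.2]
width: 0.002
gripper_force: 0.0
```

```bash
python3 w.py m2
```

```text
3.075 [0.54053969 0.02381726 0.08297685] tipz 0.06397684682245197 F [-0.55735688 -0.31801371 -0.16793984] 0.0020769598056638505
ydeg 73.35918583880992 [-2.32151959e-04  1.48987442e-03 -9.99998863e-01] to mid [-5.86545499e-05 -3.27558361e-04  8.97637315e-03]
```

View pics/m2scene.png

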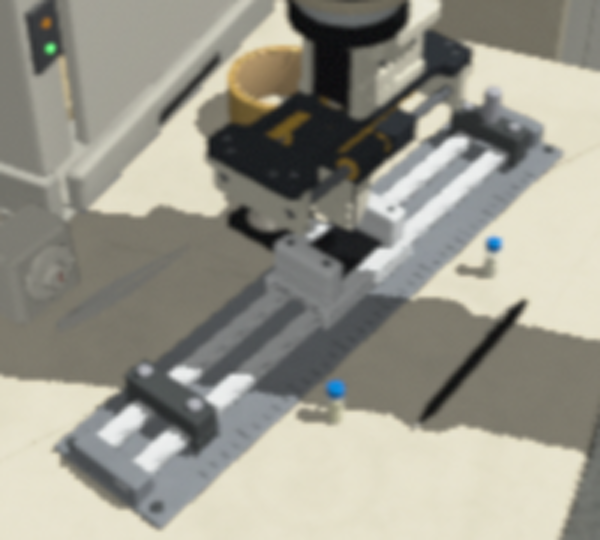

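The fingers are over the valley (about (345,225) in the crop), between the cheeks. Now down to press the plate.

arm_command([
  [[0, 0, 0.01, 0, 0, 0], [0, 0, 0.008, 0, 0, 0], [0, 0, 0.004, 0, 0, 0], [0, 0, 0.002, 0, 0, 0], [0, 0, 0.002, 0, 0, 0], [0, 0, 0.001, 0, 0, 0], [0, 0, 0, 0, 0, 0]],
])

```text
clock: 4.05
position: [0.5409, 0.0232, 0.0568]
ee_rot: [0.457, 3.108, 0.003]
force: [-4.1, 0.2, 10.8]
width: 0.002
gripper_force: 5.2
```

arm_command([
  [[0, 0, 0.001, 0, 0, 0], [0, 0, 0.001, 0, 0, 0], [0, 0, 0.0005, 0, 0, 0], [0, 0, 0, 0, 0, 0]],
])

```text
clock: 4.55
position: [0.541, 0.0233, 0.0545]
ee_rot: [0.456, 3.108, 0.003]
force: [-3.5, 0.0, 12.2]
width: 0.005
gripper_force: 5.9
```

The plate is about 3.5 mm down, which matches 12.2 N. Now a slow push along the tool's -y.

arm_command([
  [[0, -0.002, 0, 0, 0, 0], [0, -0.003, 0, 0, 0, 0], [0, -0.004, 0, 0, 0, 0], [0, -0.004, 0, 0, 0, 0], [0, -0.004, 0, 0, 0, 0], [0, -0.004, 0, 0, 0, 0], [0, -0.004, 0, 0, 0, 0], [0, -0.003, 0, 0, 0, 0], [0, -0.002, 0, 0, 0, 0]],
])

```text
clock: 5.68
position: [0.5325, -0.0051, 0.0545]
ee_rot: [0.456, 3.107, 0.004]
force: [-3.2, 2.5, 11.0]
width: 0.004
gripper_force: 5.8
```

```bash
python3 w.py m3
python3 - <<'E'
from h import *
d=pickle.load(open("m3scene.pkl","rb"));P=cloud(d)
for f in("scene.pkl","m3scene.pkl"):
    d=pickle.load(open(f,"rb"));P=cloud(d)
    hsv=d["pixels"]
    mm=(P[...,2]>.05)&(P[...,2]<.0635)&(hsv.min(2)>90)&(P[...,0]>.45)&(P[...,0]<.59)&(P[...,1]>-.18)&(P[...,1]<.1)
    k,l,st,c=cv2.connectedComponentsWithStats(mm.astype(np.uint8))
    for i in range(1,k):
        if st[i,4]>15: print(f,st[i],P[l==i].mean(0).round(4))
E
```

```text
5.675 [ 0.5325318  -0.00507016  0.05453703] tipz 0.03553702502606709 F [-3.16414142  2.46474453 11.04619416] 0.004141965541105123
ydeg 73.31309443412903 [ 0.0012978   0.00232548 -0.99999645] to mid [ 0.00055988  0.02970553 -0.01938613]
scene.pkl [391 162   7   6  24] [ 0.4834 -0.1571  0.0573]
scene.pkl [343 191  22  15 166] [ 0.5277 -0.0086  0.057 ]
scene.pkl [322 208  23  17 184] [0.5484 0.0598 0.0572]
m3scene.pkl [392 163   6   6  23] [ 0.4828 -0.1566  0.0561]
m3scene.pkl [344 189  30  18 152] [ 0.5164 -0.016   0.0566]
m3scene.pkl [339 206  14  11  76] [0.5273 0.0365 0.0562]
```

View pics/m3scene.png

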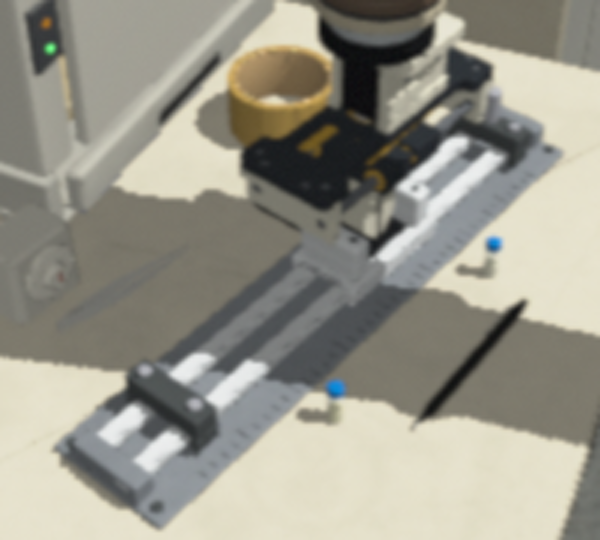

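The carriage has moved with the fingertip; in the crop the far cheek is now at about (413,195). Nothing else has been disturbed, so I'll continue.

arm_command([
  [[0, -0.003, 0, 0, 0, 0], [0, -0.004, 0, 0, 0, 0], [0, -0.005, 0, 0, 0, 0], [0, -0.005, 0, 0, 0, 0], [0, -0.005, 0, 0, 0, 0], [0, -0.005, 0, 0, 0, 0], [0, -0.005, 0, 0, 0, 0], [0, -0.005, 0, 0, 0, 0], [0, -0.005, 0, 0, 0, 0], [0, -0.005, 0, 0, 0, 0]],
])

```text
clock: 7.02
position: [0.5191, -0.0502, 0.0544]
ee_rot: [0.456, 3.107, 0.004]
force: [-2.8, 2.1, 11.8]
width: 0.003
gripper_force: 5.9
```

arm_command([
  [[0, -0.005, 0, 0, 0, 0], [0, -0.005, 0, 0, 0, 0], [0, -0.005, 0, 0, 0, 0], [0, -0.005, 0, 0, 0, 0], [0, -0.005, 0, 0, 0, 0], [0, -0.004, 0, 0, 0, 0], [0, -0.004, 0, 0, 0, 0], [0, -0.003, 0, 0, 0, 0], [0, -0.002, 0, 0, 0, 0]],
])

```text
clock: 8.15
position: [0.5082, -0.0867, 0.0544]
ee_rot: [0.456, 3.107, 0.003]
force: [-1.8, 2.5, 12.1]
width: 0.001
gripper_force: 5.9
```

arm_command([
  [[0, -0.002, 0, 0, 0, 0], [0, -0.002, 0, 0, 0, 0], [0, -0.002, 0, 0, 0, 0], [0, -0.002, 0, 0, 0, 0], [0, -0.002, 0, 0, 0, 0], [0, -0.001, 0, 0, 0, 0], [0, -0.001, 0, 0, 0, 0]],
])

```text
clock: 9.02
position: [0.5048, -0.0982, 0.0543]
ee_rot: [0.456, 3.107, 0.003]
force: [-2.6, 2.0, 11.2]
width: 0.004
gripper_force: 5.9
```

arm_command([
  [[0, -0.001, 0, 0, 0, 0], [0, -0.001, 0, 0, 0, 0], [0, -0.001, 0, 0, 0, 0], [0, -0.001, 0, 0, 0, 0]],
])

```text
clock: 9.52
position: [0.5037, -0.102, 0.0544]
ee_rot: [0.456, 3.107, 0.003]
force: [-2.7, 1.6, 10.9]
width: 0.006
gripper_force: 5.9
```

arm_command([
  [[0, -0.001, 0, 0, 0, 0], [0, -0.001, 0, 0, 0, 0], [0, -0.001, 0, 0, 0, 0], [0, -0.001, 0, 0, 0, 0]],
])

```text
clock: 10.02
position: [0.5031, -0.104, 0.0544]
ee_rot: [0.453, 3.107, 0.006]
force: [-1.5, 9.7, 11.3]
width: 0.006
gripper_force: 5.9
```

arm_command([
  [[0, -0.001, 0, 0, 0, 0], [0, -0.001, 0, 0, 0, 0], [0, -0.001, 0, 0, 0, 0]],
])

```text
clock: 10.4
position: [0.5031, -0.1067, 0.0546]
ee_rot: [0.452, 3.106, 0.007]
force: [1.2, 8.4, 11.4]
width: 0.005
gripper_force: 5.8
```

```bash
python3 w.py m4
```

```text
10.4 [ 0.50306776 -0.10667077  0.05461866] tipz 0.035618657191281766 F [ 1.21113399  8.36208293 11.3983951 ] 0.004931733160149975
ydeg 73.4250847773163 [ 0.00365139  0.00366673 -0.99998661] to mid [ 0.00121078  0.13552701 -0.0187671 ]
```

View pics/m4scene.png

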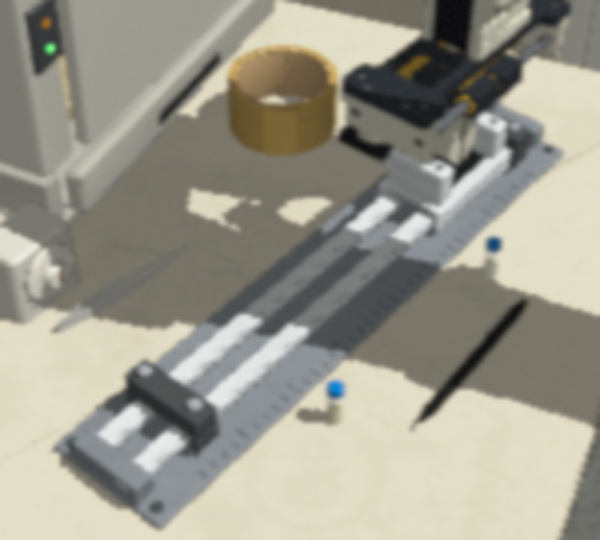

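The force along the rail jumped from 2 N to about 9 N near 133 mm of travel. In the crop the far cheek, at about (490,133), is hard by the post stop, so the carriage is seated. I'll lift straight up.

arm_command([
  [[0, 0, -0.002, 0, 0, 0], [0, 0, -0.003, 0, 0, 0], [0, 0, -0.006, 0, 0, 0], [0, 0, -0.015, 0, 0, 0], [0, 0, -0.03, 0, 0, 0], [0, 0, -0.04, 0, 0, 0], [0, 0, -0.04, 0, 0, 0], [0, 0, -0.03, 0, 0, 0], [0.03, 0.03, 0, 0, 0, 0], [0.03, 0.03, 0, 0, 0, 0]],
])

```text
clock: 11.75
position: [0.4605, -0.0342, 0.2207]
ee_rot: [0.459, 3.106, 0.002]
force: [-0.1, 1.1, -0.2]
width: 0.006
gripper_force: 0.0
```

arm_command([
  [[0.03, 0.04, 0, 0, 0, 0], [0.03, 0.04, 0, 0, 0, 0], [0.03, 0.04, 0, 0, 0, 0], [0.02, 0.04, 0, 0, 0, 0], [0, 0.04, 0, 0, 0, 0], [0, 0.04, 0, 0, 0, 0], [0, 0, 0, 0, 0, 0]],
])

```text
clock: 12.62
position: [0.4249, 0.2296, 0.2205]
ee_rot: [0.451, 3.108, 0.004]
force: [0.3, -0.8, -0.3]
width: 0.005
gripper_force: 0.0
```

```bash
python3 w.py m5
python3 - <<'E'
from h import *
for n in("top","scene"):
    d=pickle.load(open(f"m5{n}.pkl","rb"));P=cloud(d)
    mm=(P[...,2]>.0555)&(P[...,2]<.075)&(P[...,0]>.42)&(P[...,0]<.6)&(P[...,1]>-.2)&(P[...,1]<0)
    k,l,st,c=cv2.connectedComponentsWithStats(mm.astype(np.uint8))
    for i in range(1,k):
        if st[i,4]>8: print(n,st[i,4],P[l==i].mean(0).round(4))
E
```

```text
12.625 [0.42486465 0.22959899 0.22047014] tipz 0.20147014422132914 F [ 0.31621094 -0.76657871 -0.28808497] 0.004733384722839977
ydeg 73.48641429617565 [ 0.0013734   0.00233687 -0.99999633] to mid [-0.16935247 -0.16511417  0.14614679]
top 139 [ 0.5152 -0.069   0.059 ]
top 146 [ 0.4941 -0.1381  0.0591]
top 35 [ 0.487  -0.1606  0.0666]
```

View pics/m5top.png

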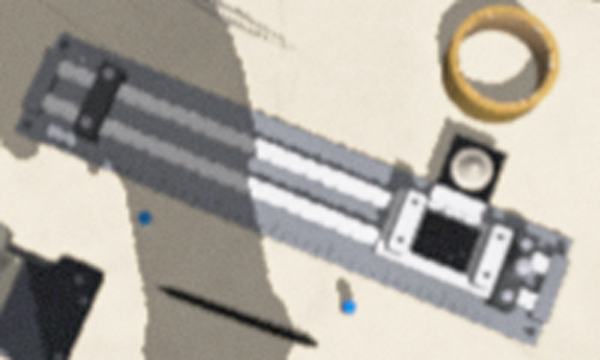

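View pics/m5scene.png

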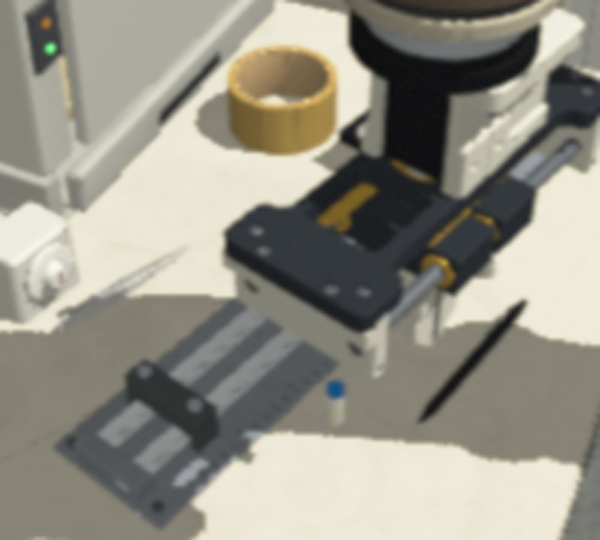

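In the top view the carriage, at about (447,240), is against the post stop near (525,265). The measured carriage-to-post distance is 59.7 mm against 60 mm at contact. The cone is in its nest at (472,168), the bystanders are undisturbed and the arm is clear.

```bash
python3 -c "
from cell import arm
print(arm.sign_off())"
```

```text
the job is handed in; nothing more can be done
None
```

The job is handed in: the carriage is up against the post stop (59.7 mm measured, 60 mm at contact), the plate is released, the cone is in its nest, and the vials, tape, tweezers and pen were left alone.

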